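# Raise the inspection camera by one turn of the stand's hand wheel

### The job

Raise the inspection camera by exactly one turn of its screw: with the fingertips, push the hand wheel on top of the stand round clockwise (seen from above) by its upright red handle, one full turn, until the handle is back where it started, then move the hand clear. Push gently on the handle without gripping it, not on the rim or spokes, keep off the camera, and leave the circuit board, tweezers, solder spool and bottle where they lie.

Things in the scene. Friction and masses are not known exactly. Their poses are not given: they have to be found in the camera images.
- wheel_turn (a joint): Angle of the hand wheel in rad, many turns; it starts between -2.8 and 2.8 and GROWS when the wheel is pushed clockwise seen from above (one turn = 6.283). It stays where it is left (stiff screw: about 2 to 4 N at the handle moves it, it does not coast). Each clockwise turn raises the camera by 5 mm; the camera cannot drop back.
- wheel_centre (a point): Point on the wheel's upright axis at the height of the rim's middle, 204 mm above the bench. The wheel is level: an aluminium rim 119 mm over all (its tube 13 mm thick, top of the rim 210.5 mm above the bench), three spokes, hub 26 mm across, its top with the bolt head 214 mm above the bench.
- handle_mid (a point): Middle of the wheel's upright red handle, on its own axis: a plastic sleeve 20 mm in diameter (17 mm at its ends) and 60 mm long that turns freely on its spindle. It stands 50 mm from the wheel's axis; the sleeve reaches from 215 to 275 mm above the bench, the spindle tip to 277 mm. The boss under it (19 mm wide) has its top at 214 mm.
- handle: The same handle as a body; origin at its middle, as handle_mid. Its own rotation means nothing, as it spins freely.
- wheel: The wheel as a body (hub, spokes, rim); origin on the axis 200 mm above the bench, its x axis points from the axis to the handle, z up.
- camera: Slide carriage with bracket, black camera (60 mm collar) and white ring light (80 mm wide); origin on the wheel's axis, about 135 mm above the bench, moving straight up and down with the screw. The camera's own axis is 125 mm from the origin along the body's -x; its top is 56 mm above the origin, so always below the wheel's rim.
- stand: Inspection stand fixed to the bench: grey base plate 290 x 200 x 14 mm, column 50 x 70 mm up to 184 mm high under the wheel. Origin on the wheel's axis at bench level; the camera is on its -x side; the base runs from 220 mm on the -x side to 70 mm on the +x side.
- board: Loose green circuit board 85 x 120 mm, up to 10 mm thick, lying on the blue pad of the stand's base under the camera; origin at the centre of its underside.
- tweezers: Loose steel tweezers 134 mm long, 23 mm wide, 8 mm high, lying beside the stand's base; origin near the middle, on the bench, x along them.
- spool: Loose spool of solder 56 mm in diameter, 44 mm high, standing beside the stand; origin at the centre of its underside.
- bottle: Loose whitish bottle with blue cap, 48 mm in diameter, 115 mm high, standing beside the stand; origin at the centre of its underside.

How it is judged (in metres and radians):
At the end, for the whole second after the job is handed in: The wheel has been turned one full turn clockwise from its start and stands still: the handle is within 10 mm of where it started, the camera is 5 mm (4.7 to 5.3 mm) higher, and board, tweezers, spool and bottle are within 12 mm of where they lay (value of joint wheel_turn between 3.1416 and 9.4248 rad and distance of handle_mid from where it was at the start of the episode below 0.01 m and distance of camera from where it was at the start of the episode between 0.0047 and 0.0053 m and velocity of joint wheel_turn between -0.05 and 0.05 rad/s and distance of each of board, tweezers, spool, bottle from where it was at the start of the episode below 0.012 m); the robot touches nothing.
It fails at once if the wheel wound well past one turn either way (camera moved more than 6.5 mm) (distance of camera from where it was at the start of the episode above 0.0065 m).
It fails at once if the handle gripped or forced (more than 30 N on it) (contact force between any of the fingers, the arm and handle above 30 N).
It fails at once if the wheel pushed by its rim, spokes or hub (more than 2 N on the wheel while the handle is not being pushed) (contact force between any of the fingers, the arm and wheel above 2 N and contact force between each of the fingers, the arm and handle below 0.3 N).
It fails at once if the camera touched (more than 2 N) (contact force between any of the fingers, the arm and camera above 2 N).
It fails at once if board, tweezers, spool or bottle pushed, lifted or tipped (moved more than 12 mm) (distance of any of board, tweezers, spool, bottle from where it was at the start of the episode above 0.012 m or angle between any of bottle, spool's own z axis and vertical above 0.3 rad).
It also fails if it takes over 59 s, if anything falls off the work surface, if the arm or the gripper's body presses on something with over 40 N, if the wrist force passes 120 N, or if a joint passes its speed limit or range.

### The arm

A 7-joint arm with a two-finger parallel gripper is mounted at the origin on the work surface. World frame = base frame: x ahead of the robot, y to its left, z up, the work surface at z = 0. Lengths are in mm, angles in rad, forces in N, time in s.
With the tool pointing down it reaches from about 375 to 925 mm from the base axis. Payload 3.1 kg.
Tool frame: the origin (TCP) lies midway between the tips of the shut fingers; the grasp point (between the pads) lies 19 mm behind it; z points along the fingers, y is the line along which they close (so a half turn about z gives the same grasp; the last joint's range is limited). The gripper opens to 85 mm and grips with 20 to 120 N. Pads are 22 mm wide; open, the fingers measure 114 mm over their backs; the gripper's body (76 mm by 85 mm) begins 54 mm behind the grasp point. The pads swing forward as they close: fully open they stand 13 mm farther back than shut.
Start: joints at [-1.382, 0.383, 0.044, 1.598, -0.018, 1.161, -0.05], TCP at [183.852, 623.459, 231.269] pointing down, gripper open.
Joint ranges: [-2.61, 2.61], [-0.41, 2.15], [-1.48, 1.57], [0, 2.5], [-1.57, 4.71], [0.05, 1.97], [-2.85, 2.85]. Speed limits (rad/s): [2.79, 2.79, 3.14, 3.14, 3.14, 3.14, 3.14].

### API

Orientations are given as [roll, pitch, yaw] about the fixed x, y, z axes, in that order (R = Rz(yaw) Ry(pitch) Rx(roll)).
In Python, from plant import arm gives the robot as it stands.
- The arm moves only by the shell command python3 -m crank 'ROWS' [OPENING] [FORCE]. ROWS is text: rows parted by semicolons, each of 6 numbers parted by spaces: the shift along the world's x, y, z as a fraction of full scale, then the turn, a rotation vector about the world's x, y, z as a fraction of full scale. In form: x y z wx wy wz; .... A call has 1 to 20 rows; each row shifts and turns the commanded pose from where the row before left it; what a row does not reach is not made up. Full scale, the value 1, is 40 cm for a shift and 6 degrees for a turn. A row lasts 1/12 s, in which the tool goes at most 41.7 mm and 7.16 degrees, less where a joint would pass 70% of its speed; a pose out of reach is approached as far as the arm can. A call with a number of a shift or a turn outside -1 to 1 is refused whole. A call with a gripper value outside its range is refused whole. OPENING is the opening, from 0 (shut) to 1 (fully open), set as the call begins (- or left out, the last holds). The fingers move at their own pace and stop on an object; FORCE is the grip in N (left out, the last holds). Time passes only in rows, so rows that do not move let the fingers close. It gives the time, the measured TCP pose, the force, the opening and the grip force at its end, in the units of the state.
- arm.read_state(): the state, without advancing time (a new reading comes with each control period).
- arm.snapshot(name): name is "side" or "top"; returns a dict with "frame" (480x640x3 uint8, red, green, blue), "range_z" (480x640 float32, mm along the optical axis (not along the pixel's ray), 0 where there is no reading), "fx", "fy", "cx", "cy" (pixels), "dist" ([k1, k2, p1, p2, k3] as OpenCV has them; the pictures are not rectified), "T" (4x4, takes a point from camera to world coordinates). Camera axes: x right, y up, looking along -z (the intrinsics and any distortion apply to the point x, -y, -z); pixel columns grow to the right and rows downward; lengths in mm; the calibration is good to about 2 mm. A picture is of the moment at which its call begins.
- arm.hand_in(): hands the job in; it is judged then, once.
The state is a dict: "clock": time; "joint_positions": joint angles; "qd": joint speeds; "effort": joint torques, N m; "position": TCP position; "tool_rot": TCP orientation; "force": force on the tool from outside, world axes, zero at the start; "moment": the same for the moment, N m; "grip_width": finger opening in mm; "finger_force": force on a finger pad.
Only numpy, scipy, OpenCV 4.12 (cv2) and the standard library are available. Lean on these libraries where they do the work, as an engineer would, in place of code of your own. Each camera call takes 0.05 s, during which the arm holds its last target. There are 200 camera calls.

## Working session

There is one attempt and no reset: what is moved stays moved. The work goes in short steps, Python scripts to look and compute and a shell command to move; the robot and the scene stay as the last step left them, time stands still between calls to the robot, and variables do not carry over. Pictures are saved under pics/ and viewed, at most 10 in all, crops included, and the job is handed in when it is done.

```bash
ls; mkdir -p pics; cat > h.py <<'E'
import numpy as np,cv2
from plant import arm
def snap(n):
    return arm.snapshot(n)
def ray(s,uv):
    K=np.array([[s['fx'],0,s['cx']],[0,s['fy'],s['cy']],[0,0,1.]])
    p=cv2.undistortPoints(np.array(uv,float).reshape(-1,1,2),K,np.array(s['dist'],float)).reshape(-1,2)
    d=np.c_[p[:,0],-p[:,1],-np.ones(len(p))]
    T=np.array(s['T']);return T[:3,3],d@T[:3,:3].T
def plane(s,uv,z):
    o,d=ray(s,uv);return o+d*((z-o[2])/d[:,2])[:,None]
def cloud(s):
    v,u=np.mgrid[0:480,0:640];o,d=ray(s,np.c_[u.ravel(),v.ravel()])
    return (o+d*s['range_z'].reshape(-1,1)).reshape(480,640,3)
def red(s):
    h=cv2.cvtColor(s['frame'],cv2.COLOR_RGB2HSV)
    return ((h[...,0]<8)|(h[...,0]>172))&(h[...,1]>130)&(h[...,2]>60)
E
python3 - <<'E'
from h import *
for n in('side','top'):
    s=snap(n);cv2.imwrite(f'pics/{n}0.png',s['frame'][...,::-1]);np.savez(f'{n}0.npz',**s)
    m=red(s)&(s['range_z']>0);P=cloud(s);k,l,st,c=cv2.connectedComponentsWithStats(m.astype(np.uint8))
    print(n,np.array(s['T']).round(2).tolist(),s['fx'])
    for i in range(1,k):
        if st[i,4]>40:
            q=P[l==i];print(st[i],c[i],np.percentile(q,[2,50,98],axis=0).round(1).tolist())
print(arm.read_state())
E
```

```text
pics
side [[-0.95, 0.23, -0.19, 363.54], [-0.3, -0.72, 0.63, 768.19], [0.01, 0.66, 0.75, 1015.43], [0.0, 0.0, 0.0, 1.0]] 556.8951170052767
[321  91  30  15 194] [336.39175258  97.72164948] [[709.1, -700.0, -1.0], [742.8, -659.0, 10.7], [778.5, -616.3, 16.8]]
[299 265  10  27 215] [303.57674419 278.37674419] [[549.4, 210.4, 221.2], [555.9, 220.7, 255.2], [564.7, 224.0, 275.6]]
top [[-0.03, 0.99, -0.1, 461.29], [-1.0, -0.03, -0.03, 29.04], [-0.03, 0.1, 0.99, 1197.81], [0.0, 0.0, 0.0, 1.0]] 529.3557585488049
[609 143  31  34 395] [626.30379747 158.50632911] [[705.5, -686.7, 1.8], [743.4, -656.9, 13.8], [776.5, -621.7, 19.8]]
{'clock': 0.1, 'joint_positions': array([-1.38178917,  0.38375102,  0.0438385 ,  1.59943112, -0.01791352,
        1.16119462, -0.04991316]), 'qd': array([-0.00109726, -0.00267982, -0.00031504, -0.00214091, -0.00012306,
        0.00019947, -0.00136386]), 'effort': array([ 2.66652285e-03, -4.34725142e+01,  1.02925535e+00, -2.50453877e+01,
        1.08858894e-02,  5.39258996e-03, -6.22331285e-06]), 'position': array([183.63484797, 622.62483343, 230.00765888]), 'tool_rot': array([-3.13920365e+00,  1.13553873e-04,  2.85484497e+00]), 'force': array([ 0.83920014, -0.26656709, -0.61936559]), 'moment': array([-0.03152536, -0.03240618,  0.00903853]), 'finger_force': 0.0, 'grip_width': 85.617352055421}
```

View pics/side0.png

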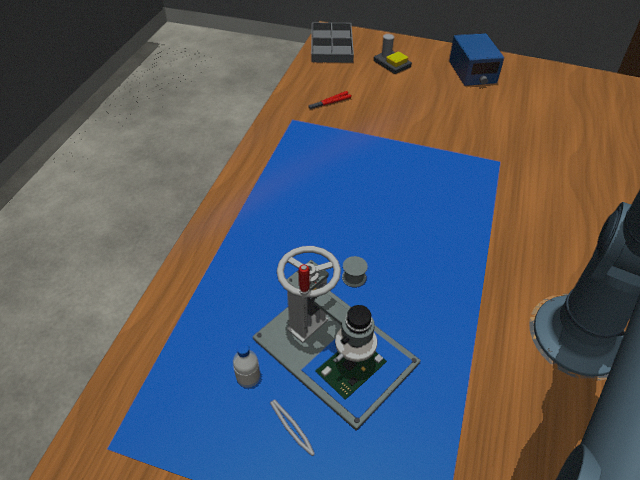

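View pics/top0.png

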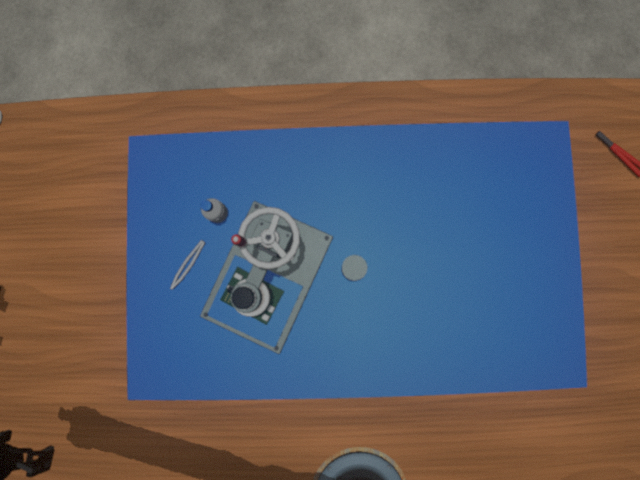

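Side view: wheel at about (309,272), with the handle at (304,278). Top view: wheel at (269,238), with the handle at (239,240) and the camera below-left at (245,298). Nothing stands near the handle above the rim.

```bash
cat > m.py <<'E'
from h import *
def measure():
    t=snap('top');s=snap('side');P=cloud(t);z=P[...,2]
    near=np.hypot(P[...,0]-540,P[...,1]-165)<130
    m=near&(z>197)&(z<216)&(t['frame'].min(2)>110)
    v,u=np.nonzero(m);q=plane(t,np.c_[u,v],208)
    from scipy.optimize import least_squares
    c=np.median(q,0)[:2]
    for _ in range(8):
        r=np.hypot(*(q[:,:2]-c).T);k=(r>44)&(r<64);a=q[k,:2]
        f=np.linalg.lstsq(np.c_[2*a,np.ones(len(a))],(a**2).sum(1),rcond=None)[0];c=f[:2]
    R=np.sqrt(f[2]+c@c)
    # handle: top view top cap, side view axis (two-ray)
    h=cv2.cvtColor(t['frame'],cv2.COLOR_RGB2HSV)
    mt=((h[...,0]<12)|(h[...,0]>168))&(h[...,1]>90)&near
    v,u=np.nonzero(mt);pt=plane(t,np.c_[u,v],245)
    ms=red(s);n,l,st,cc=cv2.connectedComponentsWithStats(ms.astype(np.uint8))
    Q=cloud(s);best=None
    out=[]
    for i in range(1,n):
        if st[i,4]>20 and np.hypot(*(cc[i]-np.array([305,275])))<60:
            out.append((st[i].tolist(),plane(s,[cc[i]],245)[0].round(1)))
    print('centre',c.round(1),'R',R.round(1),len(a),'z',np.median(z[m]).round(1))
    print('top handle',mt.sum(),np.c_[u,v].mean(0).round(1) if mt.sum() else '',pt.mean(0).round(1) if mt.sum() else '')
    print('side handle',out)
    if mt.sum():
        d=pt.mean(0)[:2]-c;print('top r,theta',np.hypot(*d),np.arctan2(d[1],d[0]))
    for o in out:
        d=o[1][:2]-c;print('side r,theta',np.hypot(*d),np.arctan2(d[1],d[0]))
    return t,s
if __name__=='__main__':
    measure()
E
python3 m.py
```

```text
centre [563.5 160.8] R 52.5 984 z 208.9
top handle 46 [236.9 239.8] [557.  213.4 245. ]
side handle [([299, 265, 10, 27, 214], array([558.5, 213.8, 245. ]))]
top r,theta 53.02308925706152 1.6939247223084697
side r,theta 53.23052618529283 1.664361120474064
```

```bash
python3 -m crank '0 0 .056 0 0 0;0 0 .056 0 0 0;0 0 .056 0 0 0;0 0 .056 0 0 0;.0585 -.0645 0 0 0 .95;.0585 -.0645 0 0 0 .95;.0585 -.0645 0 0 0 .95;.0585 -.0645 0 0 0 .95;.0585 -.0645 0 0 0 .95;.0585 -.0645 0 0 0 .95;.0585 -.0645 0 0 0 .95;.0585 -.0645 0 0 0 .95;.0585 -.0645 0 0 0 .95;.0585 -.0645 0 0 0 .95;.0585 -.0645 0 0 0 .95;.0585 -.0645 0 0 0 .95;.0585 -.0645 0 0 0 .95;.0585 -.0645 0 0 0 .95;.0585 -.0645 0 0 0 .95;.0585 -.0645 0 0 0 .95' 0.5; python3 -m crank '0 0 0 0 0 0;0 0 0 0 0 0;0 0 0 0 0 0'; python3 -c "
from plant import arm;s=arm.read_state();print(s['joint_positions'].round(3),s['tool_rot'][2]+6.283)"
```

```text
clock: 1.87
position: [559.0, 209.2, 320.7]
tool_rot: [3.141, -0.0, -1.832]
force: [0.4, 0.5, 0.6]
grip_width: 42.8
finger_force: 0.0
clock: 2.12
position: [557.9, 211.0, 320.5]
tool_rot: [3.14, 0.0, -1.838]
force: [-1.1, -0.0, 0.2]
grip_width: 42.6
finger_force: 0.0
[-0.649  0.219  0.257  1.633 -0.058  1.298  2.493] 4.445470278928501
```

```bash
python3 -m crank '0 0 -.0265 0 0 0;0 0 -.0265 0 0 0;0 0 -.0265 0 0 0;0 0 -.0265 0 0 0;0 0 -.0265 0 0 0;0 0 -.0265 0 0 0;0 0 -.0265 0 0 0;0 0 -.0265 0 0 0;0 0 0 0 0 0;0 0 0 0 0 0'
cat > plan.py <<'E'
import sys
from h import *
C=np.array([563.5,160.8]);g=11.3;r=50
# path: th from th0 down; args: start handle th, end th, end yaw, n rows
th0,th1,y1,n=map(float,sys.argv[1:5]);n=int(n)
s=arm.read_state();p=s['position'][:2].copy();y=s['tool_rot'][2]
y+=2*np.pi*round((float(sys.argv[5])-y)/(2*np.pi));rows=[]
Y0=y
for i in range(1,n+1):
    th=th0+(th1-th0)*i/n;yy=Y0+(y1-Y0)*i/n
    q=C+r*np.array([np.cos(th),np.sin(th)])+g*np.array([-np.sin(yy),np.cos(yy)])
    d=np.round((q-p)/400,3);p=p+d*400;w=round(np.degrees(yy-y)/6,2);y+=np.radians(w*6)
    rows.append(f'{d[0]:g} {d[1]:g} 0 0 0 {w:g}')
print(';'.join(rows));print('z',s['position'][2],'yaw',Y0)
E
python3 plan.py 1.68 1.68 4.445 1 4.445; python3 m.py; python3 - <<'E'
from h import *
s=snap('side');cv2.imwrite('pics/s1.png',cv2.resize(s['frame'][200:380,200:440,::-1],None,fx=3,fy=3))
E
```

```text
clock: 2.95
position: [557.7, 210.3, 235.0]
tool_rot: [3.14, -0.001, -1.837]
force: [-0.5, 0.1, 0.5]
grip_width: 42.8
finger_force: 0.0
0.028 -0.007 0 0 0 -0.01
z 235.00510257106777 yaw 4.446394762646806Traceback (most recent call last):
  File "m.py", line 32, in <module>
    measure()
    ~~~~~~~^^
  File "m.py", line 16, in measure
    v,u=np.nonzero(mt);pt=plane(t,np.c_[u,v],245)
                          ~~~~~^^^^^^^^^^^^^^^^^^
  File "h.py", line 11, in plane
    o,d=ray(s,uv);return o+d*((z-o[2])/d[:,2])[:,None]
        ~~~^^^^^^
  File "h.py", line 7, in ray
    p=cv2.undistortPoints(np.array(uv,float).reshape(-1,1,2),K,np.array(s['dist'],float)).reshape(-1,2)
      ~~~~~~~~~~~~~~~~~~~^^^^^^^^^^^^^^^^^^^^^^^^^^^^^^^^^^^^^^^^^^^^^^^^^^^^^^^^^^^^^^^^
cv2.error: OpenCV(4.12.0) /io/opencv/modules/calib3d/src/undistort.dispatch.cpp:347: error: (-215:Assertion failed) CV_IS_MAT(_src) && CV_IS_MAT(_dst) && (_src->rows == 1 || _src->cols == 1) && (_dst->rows == 1 || _dst->cols == 1) && _src->cols + _src->rows - 1 == _dst->rows + _dst->cols - 1 && (CV_MAT_TYPE(_src->type) == CV_32FC2 || CV_MAT_TYPE(_src->type) == CV_64FC2) && (CV_MAT_TYPE(_dst->type) == CV_32FC2 || CV_MAT_TYPE(_dst->type) == CV_64FC2) in function 'cvUndistortPointsInternal'
```

View pics/s1.png

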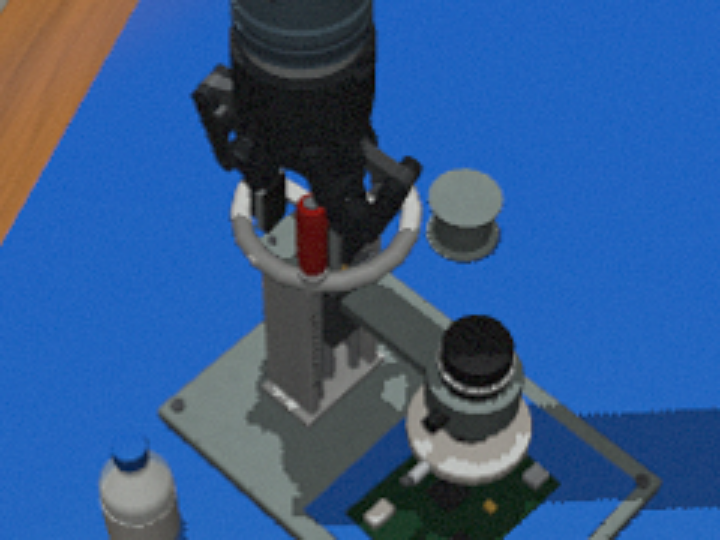

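The handle stands upright between the two open fingers, at crop position (312,235). The fingertips end above the rim, and the bottle and spool are clear. Next I'll make gentle contact and push a short arc.

```bash
python3 -m crank '.007 -.002 0 0 0 0;.007 -.002 0 0 0 0;.007 -.002 0 0 0 0;.007 -.001 0 0 0 0;0 0 0 0 0 0;0 0 0 0 0 0'; python3 plan.py 1.68 1.18 4.05 10 4.445
```

```text
clock: 3.6
position: [569.5, 208.0, 236.1]
tool_rot: [3.142, 0.0, -1.837]
force: [-1.5, 0.2, 1.7]
grip_width: 42.7
finger_force: 0.7
0.004 -0.002 0 0 0 -0.38;0.006 -0.001 0 0 0 -0.38;0.006 -0.001 0 0 0 -0.38;0.006 -0.001 0 0 0 -0.38;0.006 -0.002 0 0 0 -0.37;0.005 -0.002 0 0 0 -0.38;0.006 -0.002 0 0 0 -0.38;0.005 -0.003 0 0 0 -0.38;0.006 -0.003 0 0 0 -0.38;0.005 -0.003 0 0 0 -0.38
z 236.11529448384792 yaw 4.4466798932241085
```

```bash
python3 -m crank '.005 -.002 0 0 0 -.38;.006 -.001 0 0 0 -.38;.006 -.001 0 0 0 -.38;.006 -.001 0 0 0 -.38;.006 -.002 0 0 0 -.37;.005 -.002 0 0 0 -.38;.006 -.002 0 0 0 -.38;.005 -.003 0 0 0 -.38;.006 -.003 0 0 0 -.38;.005 -.003 0 0 0 -.38;0 0 0 0 0 0'; python3 plan.py 1.18 -.3 2.85 20 4.05
python3 - <<'E'
from h import *
s=snap('side');m=red(s);n,l,st,cc=cv2.connectedComponentsWithStats(m.astype(np.uint8))
for i in range(1,n):
    if st[i,4]>20: print(st[i],plane(s,[cc[i]],245)[0].round(1))
E
```

```text
clock: 4.52
position: [591.8, 200.6, 236.1]
tool_rot: [3.141, 0.0, -2.234]
force: [-1.5, 1.3, 0.7]
grip_width: 42.4
finger_force: 1.0
0.007 -0.006 0 0 0 -0.57;0.007 -0.006 0 0 0 -0.58;0.006 -0.006 0 0 0 -0.57;0.006 -0.007 0 0 0 -0.57;0.006 -0.007 0 0 0 -0.57;0.005 -0.008 0 0 0 -0.58;0.004 -0.008 0 0 0 -0.57;0.004 -0.008 0 0 0 -0.57;0.003 -0.008 0 0 0 -0.57;0.003 -0.009 0 0 0 -0.58;0.002 -0.009 0 0 0 -0.57;0.001 -0.009 0 0 0 -0.57;0.001 -0.009 0 0 0 -0.58;-0 -0.01 0 0 0 -0.57;-0.001 -0.009 0 0 0 -0.57;-0.001 -0.009 0 0 0 -0.57;-0.002 -0.009 0 0 0 -0.58;-0.003 -0.009 0 0 0 -0.57;-0.003 -0.009 0 0 0 -0.57;-0.004 -0.008 0 0 0 -0.57
z 236.0615292334057 yaw 4.04955705793968
[284 262  10  24  70] [589. 216. 245.]
```

```bash
python3 -m crank '.007 -.006 0 0 0 -.57;.007 -.006 0 0 0 -.58;.006 -.006 0 0 0 -.57;.006 -.007 0 0 0 -.57;.006 -.007 0 0 0 -.57;.005 -.008 0 0 0 -.58;.004 -.008 0 0 0 -.57;.004 -.008 0 0 0 -.57;.003 -.008 0 0 0 -.57;.003 -.009 0 0 0 -.58;.002 -.009 0 0 0 -.57;.001 -.009 0 0 0 -.57;.001 -.009 0 0 0 -.58;0 -.01 0 0 0 -.57;-.001 -.009 0 0 0 -.57;-.001 -.009 0 0 0 -.57;-.002 -.009 0 0 0 -.58;-.003 -.009 0 0 0 -.57;-.003 -.009 0 0 0 -.57;-.004 -.008 0 0 0 -.57'; python3 plan.py -.3 -1.8 1.65 20 2.85
python3 - <<'E'
from h import *
s=snap('side');cv2.imwrite('pics/s2.png',cv2.resize(s['frame'][200:380,200:440,::-1],None,fx=3,fy=3))
E
```

```text
clock: 6.23
position: [609.1, 136.0, 236.2]
tool_rot: [3.139, 0.002, 2.85]
force: [2.0, 3.6, -0.3]
grip_width: 42.7
finger_force: 1.4
-0.007 -0.01 0 0 0 -0.57;-0.006 -0.008 0 0 0 -0.58;-0.006 -0.008 0 0 0 -0.57;-0.006 -0.007 0 0 0 -0.57;-0.007 -0.006 0 0 0 -0.57;-0.008 -0.007 0 0 0 -0.58;-0.008 -0.005 0 0 0 -0.57;-0.008 -0.005 0 0 0 -0.57;-0.009 -0.004 0 0 0 -0.58;-0.009 -0.004 0 0 0 -0.57;-0.009 -0.003 0 0 0 -0.57;-0.01 -0.002 0 0 0 -0.58;-0.009 -0.002 0 0 0 -0.57;-0.01 -0.001 0 0 0 -0.57;-0.01 -0 0 0 0 -0.57;-0.01 0.001 0 0 0 -0.58;-0.01 0.001 0 0 0 -0.57;-0.01 0.002 0 0 0 -0.57;-0.009 0.003 0 0 0 -0.58;-0.01 0.003 0 0 0 -0.57
z 236.1547030416234 yaw 2.849993318223061
```

View pics/s2.png

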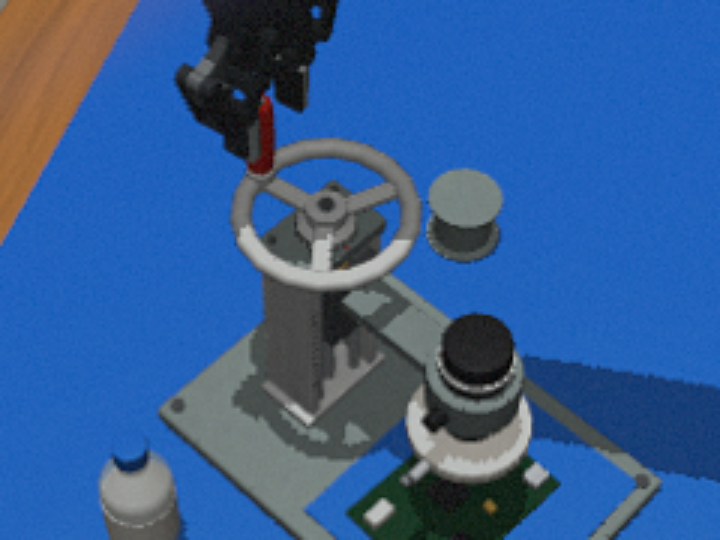

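The handle (crop 262,135) is against the trailing finger and following it; the wheel has turned about a third.

```bash
python3 -m crank '-.005 -.009 0 0 0 -.57;-.006 -.008 0 0 0 -.58;-.006 -.008 0 0 0 -.57;-.006 -.007 0 0 0 -.57;-.007 -.006 0 0 0 -.57;-.008 -.007 0 0 0 -.58;-.008 -.005 0 0 0 -.57;-.008 -.005 0 0 0 -.57;-.009 -.004 0 0 0 -.58;-.009 -.004 0 0 0 -.57;-.009 -.003 0 0 0 -.57;-.01 -.002 0 0 0 -.58;-.009 -.002 0 0 0 -.57;-.01 -.001 0 0 0 -.57;-.01 0 0 0 0 -.57;-.01 .001 0 0 0 -.58;-.01 .001 0 0 0 -.57;-.01 .002 0 0 0 -.57'; python3 -m crank '0 0 0 0 0 0;0 0 0 0 0 0';python3 plan.py -1.65 -3.15 .47 20 1.77
```

```text
clock: 7.78
position: [549.6, 107.2, 236.2]
tool_rot: [3.138, 0.002, 1.77]
force: [2.8, 0.5, -2.5]
grip_width: 43.0
finger_force: 1.5
clock: 7.95
position: [548.8, 107.3, 236.2]
tool_rot: [3.14, 0.001, 1.773]
force: [0.1, 0.7, 0.5]
grip_width: 42.9
finger_force: 0.6
-0.01 0.006 0 0 0 -0.62;-0.01 0.004 0 0 0 -0.62;-0.009 0.004 0 0 0 -0.63;-0.009 0.005 0 0 0 -0.62;-0.008 0.006 0 0 0 -0.62;-0.008 0.006 0 0 0 -0.62;-0.008 0.007 0 0 0 -0.63;-0.007 0.007 0 0 0 -0.62;-0.006 0.008 0 0 0 -0.62;-0.006 0.008 0 0 0 -0.62;-0.005 0.009 0 0 0 -0.63;-0.005 0.009 0 0 0 -0.62;-0.004 0.01 0 0 0 -0.62;-0.003 0.01 0 0 0 -0.62;-0.002 0.01 0 0 0 -0.63;-0.002 0.01 0 0 0 -0.62;-0.001 0.01 0 0 0 -0.62;0 0.01 0 0 0 -0.62;0.001 0.011 0 0 0 -0.63;0.001 0.01 0 0 0 -0.62
z 236.2294390597335 yaw 1.773490988072143
```

```bash
python3 -m crank '-.01 .006 0 0 0 -.62;-.01 .004 0 0 0 -.62;-.009 .004 0 0 0 -.63;-.009 .005 0 0 0 -.62;-.008 .006 0 0 0 -.62;-.008 .006 0 0 0 -.62;-.008 .007 0 0 0 -.63;-.007 .007 0 0 0 -.62;-.006 .008 0 0 0 -.62;-.006 .008 0 0 0 -.62;-.005 .009 0 0 0 -.63;-.005 .009 0 0 0 -.62;-.004 .01 0 0 0 -.62;-.003 .01 0 0 0 -.62;-.002 .01 0 0 0 -.63;-.002 .01 0 0 0 -.62;-.001 .01 0 0 0 -.62;0 .01 0 0 0 -.62'; python3 -m crank '0 0 0 0 0 0;0 0 0 0 0 0';python3 plan.py -3.0 -4.2 -.35 18 .6
python3 - <<'E'
from h import *
print(arm.read_state()['joint_positions'])
s=snap('side');cv2.imwrite('pics/s3.png',cv2.resize(s['frame'][200:380,200:440,::-1],None,fx=3,fy=3))
E
```

```text
clock: 9.45
position: [508.3, 161.2, 236.4]
tool_rot: [3.138, -0.0, 0.595]
force: [2.4, -2.6, 0.1]
grip_width: 42.6
finger_force: 1.6
clock: 9.62
position: [507.9, 162.3, 236.4]
tool_rot: [3.14, -0.0, 0.6]
force: [1.5, -2.4, 0.7]
grip_width: 42.7
finger_force: 1.2
-0 0.011 0 0 0 -0.5;0.001 0.009 0 0 0 -0.51;0.001 0.009 0 0 0 -0.5;0.002 0.009 0 0 0 -0.51;0.003 0.009 0 0 0 -0.5;0.003 0.008 0 0 0 -0.51;0.004 0.009 0 0 0 -0.5;0.005 0.008 0 0 0 -0.5;0.004 0.008 0 0 0 -0.51;0.006 0.007 0 0 0 -0.5;0.006 0.007 0 0 0 -0.51;0.006 0.007 0 0 0 -0.5;0.007 0.006 0 0 0 -0.5;0.007 0.006 0 0 0 -0.51;0.008 0.006 0 0 0 -0.5;0.008 0.004 0 0 0 -0.51;0.008 0.005 0 0 0 -0.5;0.009 0.004 0 0 0 -0.51
z 236.35888438846402 yaw 0.6003700021744376
[-1.21488827  0.21592623  0.93914612  1.90738346 -0.19218839  1.11193683
 -1.17158136]
```

View pics/s3.png

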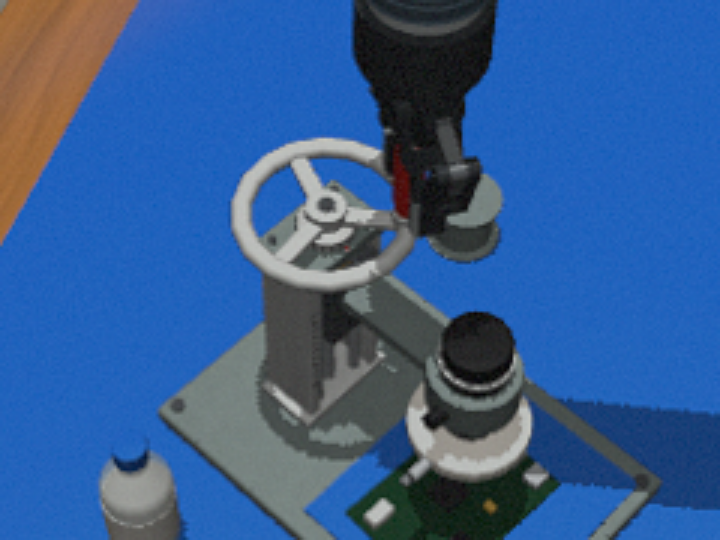

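The handle (crop 400,185) is now on the robot's side at about θ=-3, still against the trailing finger. Everything else is in place.

```bash
python3 -m crank '0 .011 0 0 0 -.5;.001 .009 0 0 0 -.51;.001 .009 0 0 0 -.5;.002 .009 0 0 0 -.51;.003 .009 0 0 0 -.5;.003 .008 0 0 0 -.51;.004 .009 0 0 0 -.5;.005 .008 0 0 0 -.5;.004 .008 0 0 0 -.51;.006 .007 0 0 0 -.5;.006 .007 0 0 0 -.51;.006 .007 0 0 0 -.5;.007 .006 0 0 0 -.5;.007 .006 0 0 0 -.51;.008 .006 0 0 0 -.5;.008 .004 0 0 0 -.51'; python3 -m crank '0 0 0 0 0 0;0 0 0 0 0 0';python3 plan.py -4.07 -4.60 -.6 10 -.25
python3 - <<'E'
from h import *
print(arm.read_state()['joint_positions'])
E
```

```text
clock: 11.0
position: [535.1, 210.9, 236.1]
tool_rot: [3.139, 0.002, -0.249]
force: [-1.5, -2.7, 2.3]
grip_width: 42.7
finger_force: 1.7
clock: 11.17
position: [535.3, 211.5, 236.0]
tool_rot: [3.14, 0.001, -0.245]
force: [-0.2, -2.2, 1.2]
grip_width: 43.0
finger_force: 1.4
0.009 0.004 0 0 0 -0.34;0.006 0.003 0 0 0 -0.34;0.007 0.003 0 0 0 -0.34;0.007 0.003 0 0 0 -0.33;0.007 0.002 0 0 0 -0.34;0.007 0.002 0 0 0 -0.34;0.007 0.001 0 0 0 -0.34;0.008 0.002 0 0 0 -0.34;0.007 0 0 0 0 -0.34;0.007 0.001 0 0 0 -0.34
z 235.95975456287462 yaw -0.24541058685051542
[-1.29967368  0.38517917  1.05588452  1.81106969 -0.36358981  1.16009841
 -1.94203485]
```

Next I'll push to just short of the end, then lift clear and measure against the start picture.

```bash
python3 -m crank '.008 .004 0 0 0 -.34;.006 .003 0 0 0 -.34;.007 .003 0 0 0 -.34;.007 .003 0 0 0 -.33;.007 .002 0 0 0 -.34;.007 .002 0 0 0 -.34;.007 .001 0 0 0 -.34;.008 .002 0 0 0 -.34;.007 0 0 0 0 -.34;.006 .001 0 0 0 -.34;0 0 0 0 0 0;0 0 0 0 0 0;0 0 0 0 0 0'
python3 - <<'E'
from h import *
s=snap('side');m=red(s);n,l,st,cc=cv2.connectedComponentsWithStats(m.astype(np.uint8))
for i in range(1,n):
    if st[i,4]>20: print(st[i],plane(s,[cc[i]],245)[0].round(1))
cv2.imwrite('pics/s4.png',cv2.resize(s['frame'][200:380,200:440,::-1],None,fx=3,fy=3))
E
```

```text
clock: 12.25
position: [562.7, 220.2, 235.8]
tool_rot: [3.14, 0.001, -0.601]
force: [-1.9, -3.6, 1.7]
grip_width: 42.7
finger_force: 2.1
[338  91  13   6  47] [ 642.2 -345.5  245. ]
[299 265  10  27 223] [558. 214. 245.]
```

View pics/s4.png

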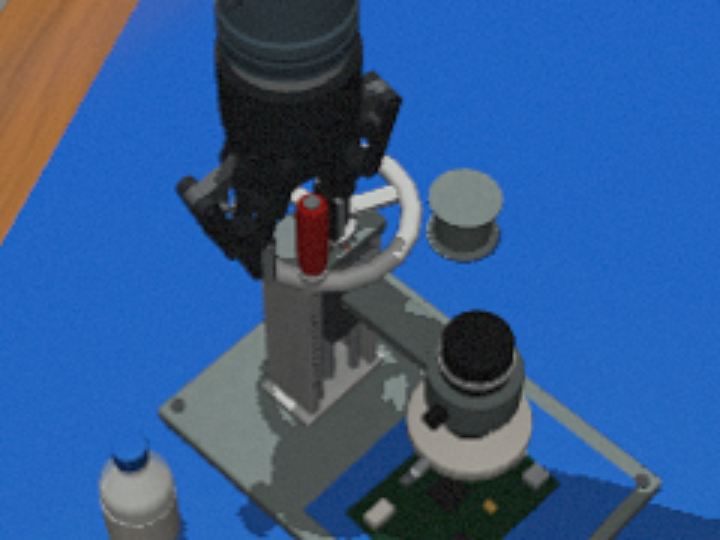

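The handle blob's box matches the start exactly: (299,265), 10×27 px. I'll back off the pad and lift clear.

```bash
python3 -m crank '-.004 -.006 0 0 0 0;-.004 -.006 0 0 0 0;-.004 -.006 0 0 0 0;0 0 0 0 0 0;0 0 0 0 0 0;0 0 .03 0 0 0;0 0 .03 0 0 0;0 0 .03 0 0 0;0 0 .03 0 0 0;0 0 .03 0 0 0;0 0 .03 0 0 0;0 0 .03 0 0 0;0 0 .03 0 0 0;-.06 .06 0 0 0 0;-.06 .06 0 0 0 0;-.06 .06 0 0 0 0;-.06 .06 0 0 0 0;-.06 .06 0 0 0 0;0 0 0 0 0 0;0 0 0 0 0 0'; python3 -m crank '0 0 0 0 0 0;0 0 0 0 0 0;0 0 0 0 0 0'
python3 - <<'E'
from h import *
from m import measure
t,s=measure()
cv2.imwrite('pics/s5.png',s['frame'][...,::-1])
d=cv2.absdiff(s['frame'],np.load('side0.npz')['frame']).max(2)
for n,(a,b,c,e) in dict(bottle=(230,345,262,390),tweez=(268,398,316,456),spool=(340,255,370,288)).items(): print(n,(d[b:e,a:c]>60).sum())
# camera black collar height change
S0=dict(np.load('side0.npz'))
P0,P1=cloud(S0),cloud(s);r=np.s_[312:322,352:366];print('camera dz',np.median(P1[r][...,2])-np.median(P0[r][...,2]))
E
```

```text
clock: 13.97
position: [436.2, 337.3, 332.3]
tool_rot: [3.142, 0.001, -0.594]
force: [-0.3, -0.8, 0.0]
grip_width: 42.9
finger_force: 0.0
clock: 14.22
position: [440.1, 331.9, 332.5]
tool_rot: [-3.141, -0.0, -0.606]
force: [0.8, -0.6, 0.8]
grip_width: 42.5
finger_force: 0.0
centre [563.2 160.8] R 52.4 1026 z 208.8
top handle 45 [236.9 239.6] [557.3 213.4 245. ]
side handle [([298, 265, 11, 27, 223], array([558.1, 214.3, 245. ]))]
top r,theta 52.946443725795795 1.6813135135667978
side r,theta 53.74122342340808 1.665346523755791
bottle 0
tweez 0
spool 690
camera dz 5.379678687959029
```

View pics/s5.png

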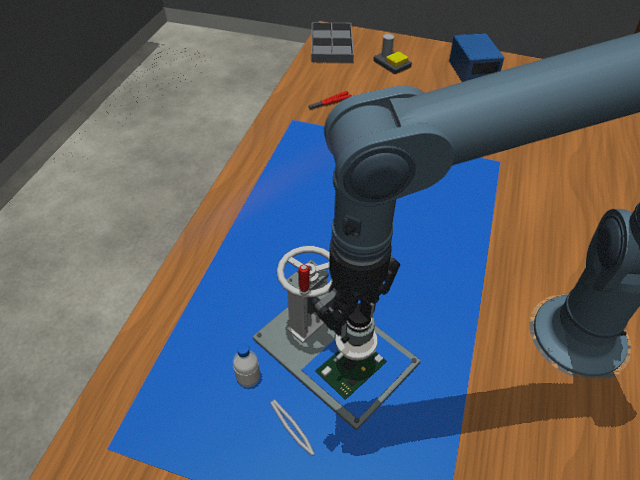

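The handle is back at (304,278) and the camera is about 5 mm higher. The bottle and tweezers show no change. The spool is only hidden behind the arm, and it looked untouched in the previous picture. The hand is clear.

```bash
python3 -c "
from plant import arm;print(arm.hand_in())"
```

```text
the job is handed in; nothing more can be done
None
```

I turned the wheel one full turn clockwise by its handle and handed the job in with the hand clear: the handle is within about 1 mm of its start and the camera about 5 mm higher (rough depth reading 5.4 mm), but the hand-in returned no verdict.

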